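Tip the hardware tray into the stock box

TASK

Slide the wooden box up against the front of the tray stand, centred and square under the pouring edge. Then raise the tray by its handle until all five brass slides have slid off into the box, without touching them, and lower the tray gently back to level without letting it drop. Leave the box there, and do not disturb the other things on the bench.

Things in the scene. Friction and masses are not known exactly. Their poses are not given: they have to be found in the camera images.
- stand: Grey sheet-metal stand, fixed to the table, that carries the tip tray. 150 mm wide (its x), reaching from y = 0 to y = +138 mm. Origin on the table below the hinge axis; z up. Its flat front panel is the plane y = 0 (85 mm high, 150 mm wide): the box can be slid against it. Its -y is the direction in which the tray pours. The cheeks beside the hinge reach 125 mm high.
- tray (a joint): Hinge of the tip tray, rad: 0 is level (resting, a stop), growing as the handle end is raised, to 1.35. The hinge axis lies along the stand's x, 110 mm above the stand's origin. Tray with load weighs about 0.5 kg and falls back by its own weight unless held. The slides move off by themselves somewhere between 0.5 and 1.05 rad, depending on the friction.
- handle (a point): Middle of the tray's handle bar: a round steel bar 12 mm thick and 90 mm long, along the stand's x, 205 mm from the hinge axis towards the stand's +y and 10 mm above the axis when level. It stands 55 mm clear of the tray's back wall, on an 8 mm rod at each end (45 mm either side of this point). It can turn in the grip as it is lifted.
- lip (a point): Middle of the tray's open pouring edge, at the height of its floor: 50 mm from the hinge axis towards the stand's -y, level with the axis when the tray is level. Aluminium tray, inside 100 mm wide and 196 mm long, walls reaching 27 mm above the floor on the two sides and the handle end.
- box: Open light wooden box, outside 166 mm (its x) by 130 mm (its y) by 50 mm high, walls and floor 8 mm thick, about 0.35 kg, loose on the table. Origin under its centre, z up. Its +y side faces the stand roughly.
- slide0: Brass strap slide, one of five alike: flat rectangular frame with a middle bar, 34 x 26 x 8 mm, 28 g, lying loose in the tray. Origin at the centre of its underside.
- slide1: Brass strap slide, one of five alike: flat rectangular frame with a middle bar, 34 x 26 x 8 mm, 28 g, lying loose in the tray. Origin at the centre of its underside.
- slide2: Brass strap slide, one of five alike: flat rectangular frame with a middle bar, 34 x 26 x 8 mm, 28 g, lying loose in the tray. Origin at the centre of its underside.
- slide3: Brass strap slide, one of five alike: flat rectangular frame with a middle bar, 34 x 26 x 8 mm, 28 g, lying loose in the tray. Origin at the centre of its underside.
- slide4: Brass strap slide, one of five alike: flat rectangular frame with a middle bar, 34 x 26 x 8 mm, 28 g, lying loose in the tray. Origin at the centre of its underside.
- spool: Bystander: black thread cone, 48 mm across at the foot, 90 mm tall. Not part of the job.
- jar: Bystander: amber glass jar with a black cap, 48 mm across, 65 mm tall. Not part of the job.
- mallet: Bystander: hammer 240 mm long, lying. Not part of the job.
- awl: Bystander: awl with a wooden handle, 150 mm long, lying. Not part of the job.
- cup: Bystander: white handleless cup, 70 mm across, 80 mm tall. Not part of the job.
- shears: Bystander: shears 240 mm long with black handles, lying. Not part of the job.
- weight: Bystander: dark steel block, 90 x 50 x 35 mm. Not part of the job.
Mind the look-alikes: they are no part of the job. Leave any pink, red or turquoise look-alike of the slide0 alone.

How it is judged (in metres and radians):
On the way, in this order (a step that is already met when the one before it is completed fails the run):
1. the box stands under the pouring edge against the stand, the tray still level (x of box in the frame of stand between -0.02 and 0.02 m and y of box in the frame of stand between -0.083 and 0 m and angle between the y axis of box and the y axis of stand, either way round below 0.2 rad and angle between box's own z axis and vertical below 0.08 rad and height (world z) of box below 0.006 m and value of joint tray below 0.1 rad), for 0.2 s.
2. the tray is being tipped, the box in place (x of box in the frame of stand between -0.02 and 0.02 m and y of box in the frame of stand between -0.083 and 0 m and angle between the y axis of box and the y axis of stand, either way round below 0.2 rad and angle between box's own z axis and vertical below 0.08 rad and height (world z) of box below 0.006 m and value of joint tray above 0.2 rad), for 0.05 s.
3. all five slides have slid off the raised tray into the box (x of slide0 in the frame of box between -0.076 and 0.076 m and y of slide0 in the frame of box between -0.058 and 0.058 m and z of slide0 in the frame of box between 0 and 0.045 m and x of slide1 in the frame of box between -0.076 and 0.076 m and y of slide1 in the frame of box between -0.058 and 0.058 m and z of slide1 in the frame of box between 0 and 0.045 m and x of slide2 in the frame of box between -0.076 and 0.076 m and y of slide2 in the frame of box between -0.058 and 0.058 m and z of slide2 in the frame of box between 0 and 0.045 m and x of slide3 in the frame of box between -0.076 and 0.076 m and y of slide3 in the frame of box between -0.058 and 0.058 m and z of slide3 in the frame of box between 0 and 0.045 m and x of slide4 in the frame of box between -0.076 and 0.076 m and y of slide4 in the frame of box between -0.058 and 0.058 m and z of slide4 in the frame of box between 0 and 0.045 m and value of joint tray above 0.2 rad), for 0.2 s.
At the end, for the whole second after the job is handed in: All five slides lie at rest inside the box, below its rim; the box stands flat on the table before the stand, within 20 mm of centred, within 18 mm of touching the front panel and within 0.2 rad of square; the tray is back level (under 0.04 rad) (x of box in the frame of stand between -0.02 and 0.02 m and y of box in the frame of stand between -0.083 and 0 m and angle between the y axis of box and the y axis of stand, either way round below 0.2 rad and angle between box's own z axis and vertical below 0.08 rad and height (world z) of box below 0.006 m and x of slide0 in the frame of box between -0.076 and 0.076 m and y of slide0 in the frame of box between -0.058 and 0.058 m and z of slide0 in the frame of box between 0 and 0.045 m and x of slide1 in the frame of box between -0.076 and 0.076 m and y of slide1 in the frame of box between -0.058 and 0.058 m and z of slide1 in the frame of box between 0 and 0.045 m and x of slide2 in the frame of box between -0.076 and 0.076 m and y of slide2 in the frame of box between -0.058 and 0.058 m and z of slide2 in the frame of box between 0 and 0.045 m and x of slide3 in the frame of box between -0.076 and 0.076 m and y of slide3 in the frame of box between -0.058 and 0.058 m and z of slide3 in the frame of box between 0 and 0.045 m and x of slide4 in the frame of box between -0.076 and 0.076 m and y of slide4 in the frame of box between -0.058 and 0.058 m and z of slide4 in the frame of box between 0 and 0.045 m and linear speed of box below 0.02 m/s and linear speed of each of slide0, slide1, slide2, slide3, slide4 below 0.03 m/s and value of joint tray below 0.04 rad).
It fails at once if the tray is dropped: it falls back faster than 3 rad/s (velocity of joint tray below -3 rad/s).
It fails at once if a bystander is moved more than 30 mm (distance of any of spool, jar, mallet, awl, cup, shears, weight from where it was at the start of the episode above 0.03 m).
It fails at once if the fingers handle the slides (contact force between the fingers and slide0 above 2 N or contact force between the fingers and slide1 above 2 N or contact force between the fingers and slide2 above 2 N or contact force between the fingers and slide3 above 2 N or contact force between the fingers and slide4 above 2 N).
It also fails if it takes over 64 s, if anything falls off the work surface, if the arm or the gripper's body presses on something with over 40 N, if the wrist force passes 120 N, or if a joint passes its speed limit or range.

ROBOT

A 6-joint arm with a two-finger parallel gripper is mounted at the origin on the work surface. World frame = base frame: x ahead of the robot, y to its left, z up, the work surface at z = 0. Lengths are in m, angles in degrees, forces in N, time in s.
With the tool pointing down it reaches from about 0.35 to 0.875 m from the base axis. Payload 4.2 kg.
Tool frame: the origin (TCP) lies on the centre line of the jaws, within the pads' length; the fingertips stand 19 mm ahead of it and the grasp point (between the pads) is the TCP; x points along the fingers, y is the direction in which the jaws open and shut, and the axes are right-handed (so a half turn about x gives the same grasp; the last joint's range is limited). The gripper opens to 87 mm and grips with 3 to 60 N. Pads are 19 mm wide; open, the fingers measure 117 mm over their backs; the gripper's body (75 mm by 190 mm) begins 51 mm behind the grasp point.
Start: joints at [85.806, 22.042, 0.453, 0, -68.411, -14.817], TCP at [0.204, 0.591, 0.242] pointing down, gripper open.
Joint ranges: [-179.83, 179.83], [-69.29, 118.12], [-61.27, 80.66], [-181.25, 117.63], [-171.15, -9.14], [-177.46, 177.46]. Speed limits (degrees/s): [159.86, 159.86, 180, 180, 180, 180].

INTERFACE

Orientations are given as a 3x3 rotation matrix whose columns are the frame's x, y, z axes.
In Python, from station import * gives the robot as it stands.
- The arm moves only by the shell command python3 -m creep 'ROWS'. ROWS is JSON, a list of rows, each a list of 5 numbers: the opening, from 0 (shut) to 1 (fully open), then the shift along the world's x, y, z in mm, then the turn about the world's z in rad. In form: [[jaw, x, y, z, turn], ...]. A call has exactly 8 rows; each row is the pose to reach, as a shift and turn from the pose measured when the call began; what a row does not reach only later rows make up. A row lasts 1/10 s, in which the tool goes at most 50 mm and 8.59 degrees, less where a joint would pass 70% of its speed; a pose out of reach is approached as far as the arm can. A call with a gripper value outside its range is refused whole. The fingers move at their own pace and stop on an object; the grip force is fixed at half the most. Time passes only in rows, so rows that repeat a pose let the fingers close, or fill a call up. It gives the time, the measured TCP pose, the force and the opening at its end, in the units of the state.
- sense(): the state, without advancing time (a new reading comes with each control period).
- capture(name): name is "side" or "top" or "wrist"; returns a dict with "image" (400x640x3 uint8, blue, green, red), "z_map" (400x640 float32, m along the optical axis (not along the pixel's ray), 0 where there is no reading), "mtx" (3x3 intrinsics, pixels), "eye" and "attitude" of the camera in the world. Camera axes: x right, y up, looking along -z (the intrinsics and any distortion apply to the point x, -y, -z); pixel columns grow to the right and rows downward; lengths in m; the calibration is good to about 2 mm. A picture is of the moment at which its call begins.
- finish_job(): hands the job in, once; it reports no verdict.
Trained networks look in a picture, given as the dict that the camera call returned (one of the last four; its "shot" number tells which), for a name from the list of things; names that differ only in an ending like _2 or _b are one class to them, and where a whole thing is asked for, a point or a joint stands for the part that bears it (a point fixed in the world has none). Each returns a list of dicts, best first, with "confidence" (0 to 1); they miss things now and then, are a little off and sometimes report something else, mostly with a low value. They report only what shows in the picture. A call takes as long as a camera call. They do not tell look-alikes from the thing itself.
- look_for(picture, thing): "box" ([left, top, right, bottom] in pixels, round what is visible of it).
- mark_of(picture, thing): "centre" ([column, row] in pixels: a listed point, or the origin of a listed thing).
The state is a dict: "time_s": time; "joints": joint angles; "joint_velocities": joint speeds; "effort": joint torques, N m; "tcp_pos": TCP position; "ee_rot": TCP orientation; "wrist_force": force on the tool from outside, world axes, zero at the start; "moment": the same for the moment, N m; "gripper_width": opening from 0.0 (shut) to 1.0 (fully open).
Only numpy, scipy, OpenCV 4.12 (cv2) and the standard library are available. Lean on these libraries where they do the work, as an engineer would, in place of code of your own. Each camera call takes 0.05 s, during which the arm holds its last target.

## Working session

There is one attempt and no reset: what is moved stays moved. The work goes in short steps, Python scripts to look and compute and a shell command to move; the robot and the scene stay as the last step left them, time stands still between calls to the robot, and variables do not carry over. Pictures are saved under pics/ and viewed, and the job is handed in when it is done.

```bash
mkdir -p pics; ls; cat > h.py <<'E'
from station import *
import numpy as np, cv2
def world(p,u,v,z=None):
    K=np.array(p["mtx"]);R=np.array(p["attitude"]);e=np.array(p["eye"])
    if R.shape!=(3,3): raise Exception(R)
    d=np.array([(u-K[0,2])/K[0,0],-(v-K[1,2])/K[1,1],-1.0]);
    d=R@d
    if z is None:
        zm=p["z_map"]; u0,v0=int(round(u)),int(round(v))
        w=zm[max(0,v0-1):v0+2,max(0,u0-1):u0+2]; w=w[w>0]
        if len(w)==0: return None
        return e+d*np.median(w)
    return e+d*((z-e[2])/d[2])
def cloud(p):
    K=np.array(p["mtx"]);R=np.array(p["attitude"]);e=np.array(p["eye"])
    v,u=np.mgrid[0:400,0:640]; zm=p["z_map"]
    d=np.stack([(u-K[0,2])/K[0,0],-(v-K[1,2])/K[1,1],-np.ones_like(u,float)],-1)*zm[...,None]
    w=d@R.T+e; w[zm<=0]=np.nan
    return w
E
python3 - <<'E'
from h import *
np.set_printoptions(precision=4,suppress=True)
s=sense();print(s["time_s"],s["tcp_pos"],s["ee_rot"])
for n in("top","side"):
    p=capture(n);cv2.imwrite(f"pics/{n}0.png",p["image"]);print(n,p["eye"],p["attitude"],p["mtx"],p["shot"])
    for t in("stand","tray","handle","lip","box","slide0"):
        for r in look_for(p,t)[:6 if t=="slide0" else 1]:print(t,np.round(r["box"]),round(r["confidence"],2))
        for r in mark_of(p,t)[:1]:print("  mark",np.round(r["centre"],1),round(r["confidence"],2),world(p,*r["centre"]))
E
```

```text
pics
0.0 [0.2034 0.5904 0.2405] [[-0.0007 -0.3259 -0.9454]
 [-0.0021 -0.9454  0.3259]
 [-1.      0.0022 -0.0001]]
top [ 0.3531 -0.0522  1.4835] [[ 0.0304  0.9905 -0.1343]
 [-0.9991  0.0342  0.0259]
 [ 0.0303  0.1334  0.9906]] [[519.7021   0.     321.7297]
 [  0.     519.7021 197.1236]
 [  0.       0.       1.    ]] 1
stand [175. 198. 279. 260.] 0.83
  mark [260.4 231.6] 0.6 [0.4421 0.0705 0.1113]
tray [173. 201. 273. 251.] 0.77Traceback (most recent call last):
  File "<stdin>", line 8, in <module>
ValueError: it knows: awl, box, cup, handle, jar, lip, mallet, shears, slide, spool, stand, weight
```

```bash
python3 - <<'E'
from h import *
np.set_printoptions(precision=4,suppress=True)
for n in("top","side"):
    p=capture(n);cv2.imwrite(f"pics/{n}0.png",p["image"]);print(n,p["eye"])
    for t in("stand","handle","lip","box","slide0","cup","jar","spool","mallet","awl","shears","weight"):
        for r in look_for(p,t)[:6 if t=="slide0" else 1]:print(t,np.round(r["box"]),round(r["confidence"],2))
        for r in mark_of(p,t)[:1]:print("  mark",np.round(r["centre"],1),round(r["confidence"],2),world(p,*r["centre"]))
E
```

```text
top [ 0.3531 -0.0522  1.4835]
stand [174. 197. 276. 260.] 0.59
  mark [257.5 228.4] 0.79 [0.4503 0.0786 0.11  ]
handle [172. 207. 276. 250.] 0.71
  mark [173.5 230.9] 0.75 [0.4358 0.2943 0.1235]
lip [176. 199. 278. 254.] 0.75
  mark [276.4 227.6] 0.81 [ 0.4622  0.0356 -0.0006]
box [296. 199. 344. 260.] 0.73
  mark [317.8 230.1] 0.84 [ 0.4583 -0.0826  0.0079]
slide0 [221. 263. 239. 278.] 0.72
slide0 [239. 211. 251. 228.] 0.68
slide0 [203. 179. 213. 191.] 0.65
slide0 [199. 284. 214. 293.] 0.59
slide0 [272. 169. 281. 186.] 0.5
slide0 [219. 231. 232. 244.] 0.48
  mark [204.1 288.7] 0.59 [0.2851 0.2282 0.0091]
cup [178. 116. 201. 143.] 0.62
  mark [194.9 134.4] 0.58 [0.7236 0.2816 0.0072]
jar [297. 199. 345. 259.] 0.69
  mark [232.9 271.9] 0.7 [0.3344 0.1432 0.0657]
spool [234. 172. 248. 187.] 0.67
  mark [241.3 179.7] 0.61 [0.5889 0.1358 0.0486]
mallet [283.  80. 310. 166.] 0.58
  mark [306.7 123. ] 0.95 [ 0.7721 -0.0403  0.0001]
awl [139. 243. 185. 270.] 0.55
  mark [160.3 252.1] 0.67 [0.3822 0.3543 0.0152]
shears [422. 184. 482. 256.] 0.88
  mark [452.4 227.9] 0.81 [ 0.477  -0.4674  0.
[... 477 characters left out ...]
311. 253. 327.] 0.61
slide0 [330. 239. 346. 248.] 0.6
slide0 [259. 333. 276. 352.] 0.58
slide0 [392. 337. 415. 358.] 0.53
  mark [308.5 244.4] 0.74 [0.4783 0.1278 0.1165]
cup [128. 283. 178. 338.] 0.8
  mark [160.4 326.1] 0.88 [0.7051 0.314  0.0284]
jar [363. 280. 392. 321.] 0.82
  mark [371.7 313.9] 0.57 [0.3416 0.1823 0.0192]
spool [244. 256. 269. 288.] 0.88
  mark [256.9 288.8] 0.91 [0.5849 0.1617 0.0057]
mallet [174. 217. 266. 249.] 0.91
  mark [215.1 226.2] 0.72 [ 0.7732 -0.009   0.0176]
awl [325. 153. 389. 174.] 0.69
shears [325. 153. 391. 174.] 0.96
  mark [362.9 164.8] 0.71 [ 0.473  -0.4664  0.0071]
weight [269. 158. 300. 179.] 0.97
  mark [286.5 171.7] 0.79 [ 0.6911 -0.3211  0.0282]
```

View pics/top0.png

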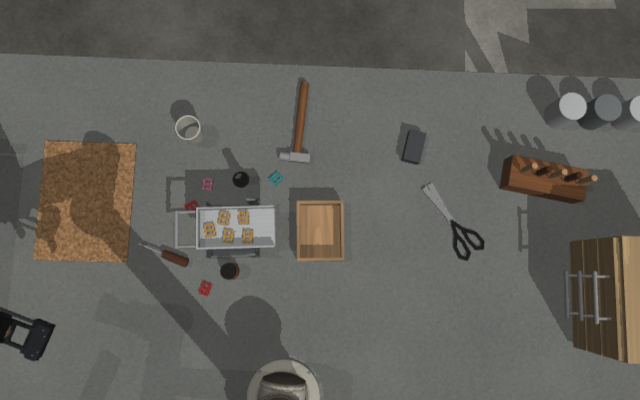

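View pics/side0.png

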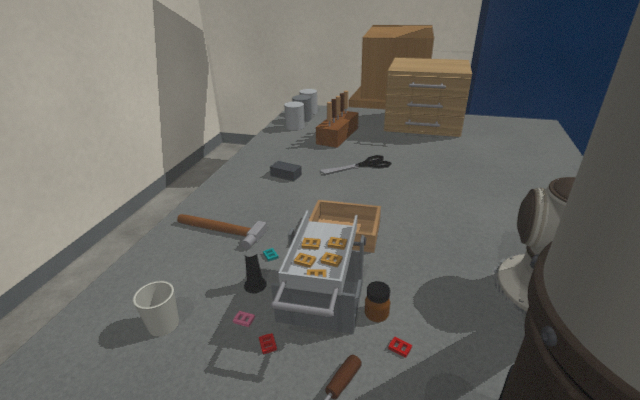

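```bash
python3 - <<'E'
from h import *
np.set_printoptions(precision=4,suppress=True)
p=capture("top");c=cloud(p)
def rect(m,name):
    q=c[m][:,:2].astype(np.float32)
    r=cv2.minAreaRect(q);print(name,len(q),r);print(cv2.boxPoints(r));print(q.min(0),q.max(0))
X,Y,Z=c[...,0],c[...,1],c[...,2]
bm=(X>.33)&(X<.6)&(Y>-.2)&(Y<.01)&(Z>.04)&(Z<.06)
rect(bm,"box")
tm=(X>.35)&(X<.56)&(Y>.02)&(Y<.34)&(Z>.1)&(Z<.16)
rect(tm,"tray all")
rect(tm&(Z>.132),"tray walls")
rect(tm&(Z>.1)&(Y>.26),"handle")
q=c[tm&(Y>.26)];print(q)
v,u=np.where(tm);
print(np.percentile(Z[tm],[5,20,50,80,95]))
big=cv2.resize(p["image"][160:310,130:370],None,fx=3.3,fy=3.3,interpolation=cv2.INTER_CUBIC);cv2.imwrite("pics/top1.png",big)
p=capture("side")
big=cv2.resize(p["image"][190:370,200:440],None,fx=3.3,fy=3.3,interpolation=cv2.INTER_CUBIC);cv2.imwrite("pics/side1.png",big)
c=cloud(p);m=(c[...,0]>.36)&(c[...,0]<.53)&(c[...,1]>.25)&(c[...,1]<.34)&(c[...,2]>.1)
q=c[m];print(q[::6])
E
```

```text
box 616 ((0.4542064070701599, -0.08808183670043945), (0.1660042107105255, 0.12761273980140686), 2.039916515350342)
[[ 0.369  -0.0273]
 [ 0.3735 -0.1548]
 [ 0.5394 -0.1489]
 [ 0.5349 -0.0214]]
[ 0.369  -0.1535] [ 0.5385 -0.0214]
tray all 3734 ((0.44837450981140137, 0.16450712084770203), (0.1559937447309494, 0.25998568534851074), 3.2940101623535156)
[[0.363  0.2898]
 [0.378  0.0302]
 [0.5337 0.0392]
 [0.5188 0.2988]]
[0.375  0.0318] [0.5304 0.2963]
tray walls 357 ((0.4482819736003876, 0.16273942589759827), (0.10864685475826263, 0.255999356508255), 3.554368495941162)
[[0.3861 0.2871]
 [0.402  0.0316]
 [0.5104 0.0384]
 [0.4946 0.2939]]
[0.3906 0.0318] [0.5083 0.2878]
handle 245 ((0.4410333037376404, 0.27837470173835754), (0.03623219579458237, 0.09897524863481522), 89.70878601074219)
[[0.3915 0.2605]
 [0.4904 0.26  ]
 [0.4906 0.2962]
 [0.3916 0.2967]]
[0.3916 0.26  ] [0.4906 0.2963]
[[0.4899 0.2928 0.1288]
 [0.4906 0.2918 0.1225]
 [0.4876 0.2963 0.1246]
 [0.4879 0.2943 0.1222]
 [0.4876 0.2907 0.1262]
 [0.4883 0.2896 0.1204]
 [0.4883 0.287  0.1204]
 [0.488  0.2833 0.1247]
 [0.4877 0.2799 0
[... 7649 characters left out ...]
43]
 [0.4096 0.2911 0.1245]
 [0.4002 0.2902 0.1261]
 [0.3914 0.2874 0.1255]
 [0.4499 0.2982 0.119 ]
 [0.4406 0.2962 0.1194]
 [0.4289 0.2966 0.123 ]
 [0.4197 0.2951 0.1238]
 [0.4089 0.2934 0.1249]
 [0.3999 0.2914 0.1253]
 [0.3909 0.2893 0.1255]
 [0.4383 0.2982 0.1198]
 [0.429  0.2967 0.1208]
 [0.4196 0.2955 0.1221]
 [0.4104 0.294  0.123 ]
 [0.4014 0.2917 0.123 ]
 [0.3919 0.2917 0.1256]
 [0.4292 0.2962 0.1181]
 [0.4193 0.2965 0.1211]
 [0.4103 0.2945 0.1214]
 [0.401  0.2935 0.1228]
 [0.3919 0.2918 0.1235]
 [0.4194 0.2965 0.1188]
 [0.4101 0.2953 0.1201]
 [0.4003 0.2959 0.1234]
 [0.3915 0.2932 0.1229]
 [0.4081 0.2966 0.1198]
 [0.3992 0.2943 0.1198]
 [0.3902 0.2922 0.1201]
 [0.3957 0.2955 0.1199]]
```

View pics/top1.png

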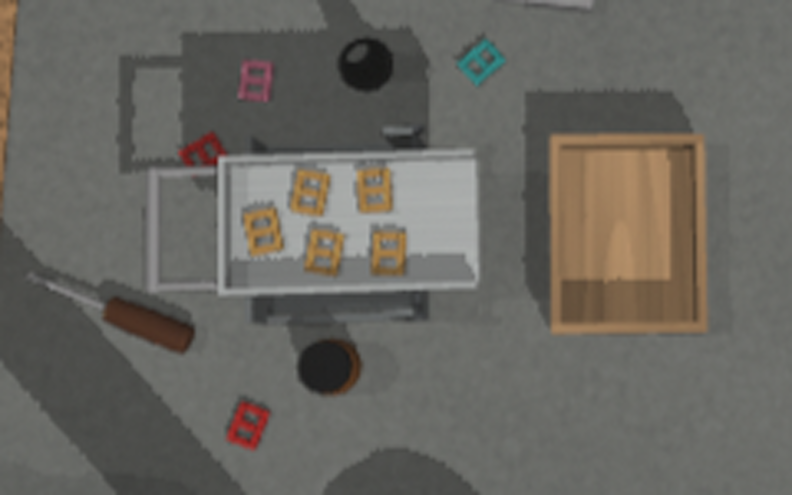

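View pics/side1.png

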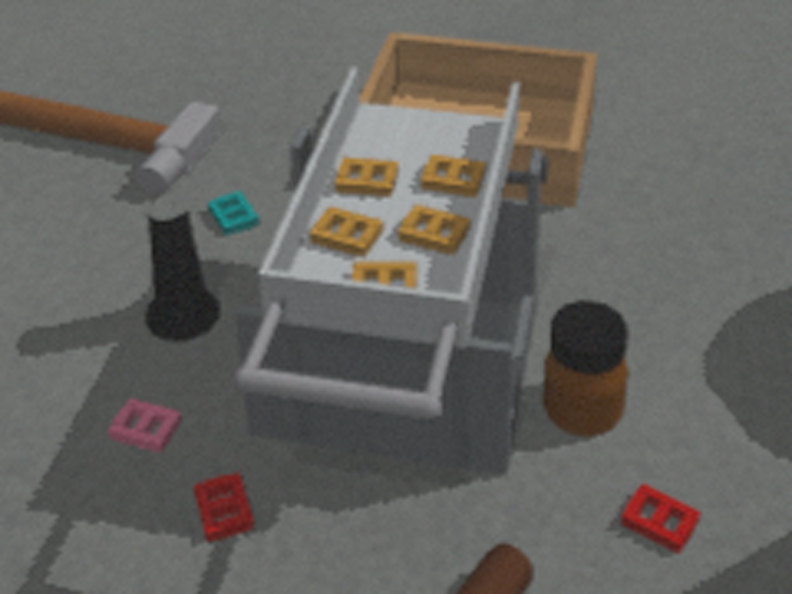

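```bash
python3 -m creep '[[1,15,-45,0,-0.147],[1,30,-90,0,-0.294],[1,45,-135,0,-0.441],[1,60,-180,0,-0.588],[1,75,-225,0,-0.735],[1,90,-270,0,-0.882],[1,105,-315,0,-1.029],[1,120,-360,0,-1.174]]'
```

```text
time_s: 3.6
tcp_pos: [0.3237, 0.2291, 0.2419]
ee_rot: [[0.001, -0.998, -0.06], [0.001, -0.06, 0.998], [-1.0, -0.001, 0.001]]
wrist_force: [1.4, 1.1, 0.3]
gripper_width: 1.004
```

```bash
python3 - <<'E'
from h import *
# refine yaw: bar axis and side wall lines
p=capture("side");c=cloud(p)
m=(c[...,0]>.405)&(c[...,0]<.475)&(c[...,1]>.275)&(c[...,1]<.31)&(c[...,2]>.112)&(c[...,2]<.13)
q=c[m];print(len(q),np.rad2deg(np.arctan(np.polyfit(q[:,0],q[:,1],1)[0])),q.mean(0))
for r in mark_of(p,"handle")[:1]:print(world(p,*r["centre"]))
p=capture("top");c=cloud(p)
for lo,hi in((.385,.42),(.48,.515)):
    m=(c[...,0]>lo)&(c[...,0]<hi)&(c[...,1]>.06)&(c[...,1]<.22)&(c[...,2]>.131)&(c[...,2]<.145)
    q=c[m];print(len(q),np.rad2deg(np.arctan(np.polyfit(q[:,1],q[:,0],1)[0])),q.mean(0))
m=(c[...,0]>.405)&(c[...,0]<.475)&(c[...,1]>.275)&(c[...,1]<.31)&(c[...,2]>.112)&(c[...,2]<.133)
q=c[m];print(len(q),np.rad2deg(np.arctan(np.polyfit(q[:,0],q[:,1],1)[0])),q.mean(0))
E
```

```text
348 3.2572319259054603 [0.43950748 0.29452997 0.12308652]
[0.43707469 0.29548609 0.12310509]
104 -3.7448844308573666 [0.39734278 0.13946981 0.13784234]
112 -3.443616653887999 [0.50156804 0.13800417 0.13754579]
84 3.4859019968840803 [0.45364675 0.28877905 0.12487498]
```

```bash
python3 -m creep '[[1,17,-48,0,0],[1,34,-96,0,0],[1,51,-144,0,0],[1,68,-192,0,0],[1,85,-240,0,0],[1,102,-288,0,0],[1,118,-336,0,0],[1,134,-384,0,0]]' && python3 -m creep '[[1,0,-36,-20,0],[1,0,-36,-60,0],[1,0,-36,-100,0],[1,0,-36,-130,0],[1,0,-36,-160,0],[1,0,-36,-185,0],[1,0,-36,-200,0],[1,0,-36,-200,0]]'
```

```text
time_s: 4.55
tcp_pos: [0.4566, -0.1482, 0.2422]
ee_rot: [[0.002, -0.998, -0.063], [0.001, -0.063, 0.998], [-1.0, -0.002, 0.001]]
wrist_force: [1.5, 2.5, 0.8]
gripper_width: 1.006
time_s: 5.35
tcp_pos: [0.456, -0.1833, 0.0399]
ee_rot: [[-0.003, -0.998, -0.065], [0.001, -0.065, 0.998], [-1.0, 0.003, 0.002]]
wrist_force: [0.1, 0.1, 0.6]
gripper_width: 1.002
```

```bash
python3 -m creep '[[1,1,8,-6,0],[1,1,16,-8,0],[1,1,24,-8,0],[1,1,32,-8,0],[1,1,41,-8,0],[1,1,50,-8,0],[1,1,59,-8,0],[1,1,68,-8,0]]' && python3 -m creep '[[1,1,8,0,0],[1,1,15,0,0],[1,1,22,0,0],[1,1,28,0,0],[1,1,34,0,0],[1,1,39,0,0],[1,1,43,0,0],[1,1,43,0,0]]'
python3 - <<'E'
from h import *
p=capture("top");cv2.imwrite("pics/top2.png",cv2.resize(p["image"][160:310,130:370],None,fx=3.3,fy=3.3));c=cloud(p)
p=capture("side");cv2.imwrite("pics/side2.png",cv2.resize(p["image"][150:370,200:440],None,fx=2.7,fy=2.7));c2=cloud(p)
for c in(c,c2):
    X,Y,Z=c[...,0],c[...,1],c[...,2]
    bm=(X>.33)&(X<.6)&(Y>-.08)&(Y<.1)&(Z>.043)&(Z<.055)
    q=c[bm][:,:2].astype(np.float32);print(cv2.minAreaRect(q),q.min(0),q.max(0))
E
```

```text
time_s: 6.15
tcp_pos: [0.4573, -0.1148, 0.0324]
ee_rot: [[-0.002, -0.998, -0.065], [0.001, -0.065, 0.998], [-1.0, 0.002, 0.001]]
wrist_force: [1.2, -4.9, 2.8]
gripper_width: 1.001
time_s: 6.95
tcp_pos: [0.4583, -0.0711, 0.0323]
ee_rot: [[-0.002, -0.998, -0.066], [0.001, -0.066, 0.998], [-1.0, 0.002, 0.002]]
wrist_force: [-1.0, -0.7, -0.3]
gripper_width: 0.999
((0.45395025610923767, 0.010329924523830414), (0.1739748865365982, 0.1301703006029129), 10.89654541015625) [ 0.36897168 -0.0615459 ] [0.53753203 0.08965717]
((0.4149309992790222, -0.012667246162891388), (0.12647198140621185, 0.21828165650367737), 42.676788330078125) [ 0.36583614 -0.07530559] [0.5341491  0.09978967]
```

View pics/top2.png

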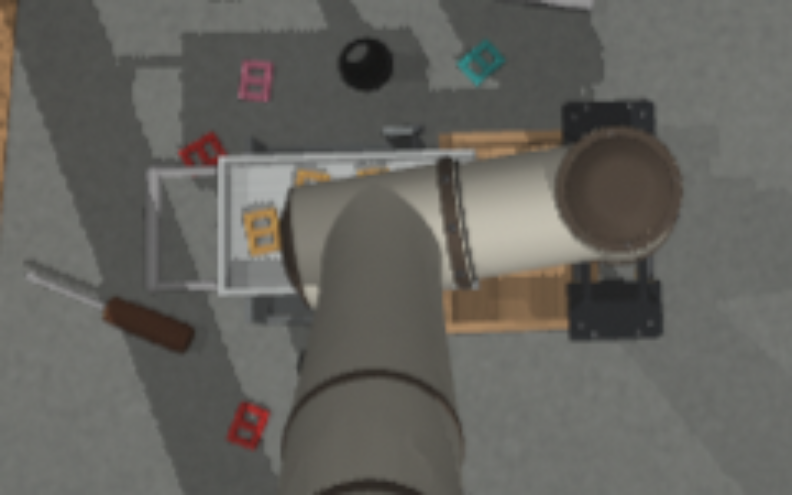

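View pics/side2.png

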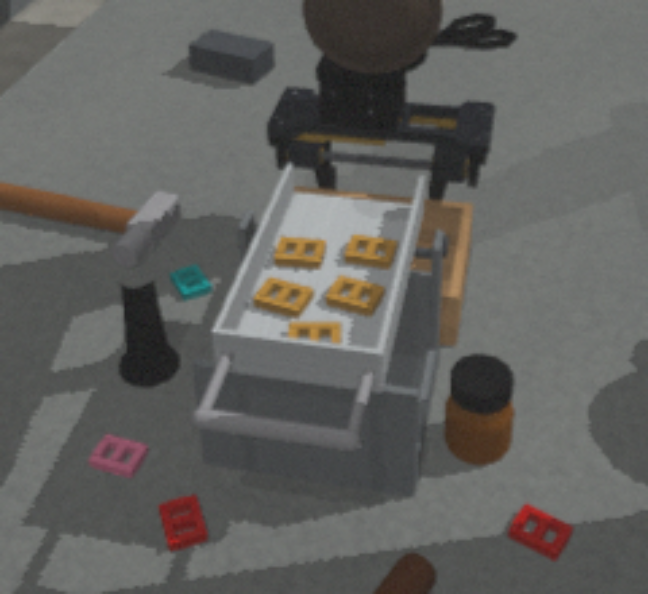

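```bash
python3 -m creep '[[1,0,3,0,0],[1,0,6,0,0],[1,0,8,0,0],[1,0,10,0,0],[1,0,12,0,0],[1,0,13,0,0],[1,0,14,0,0],[1,0,14,0,0]]'
```

```text
time_s: 7.85
tcp_pos: [0.4582, -0.0572, 0.0322]
ee_rot: [[-0.002, -0.998, -0.065], [0.002, -0.065, 0.998], [-1.0, 0.002, 0.002]]
wrist_force: [-0.3, -0.3, 0.9]
gripper_width: 0.996
```

```bash
python3 -m creep '[[1,0,1,0,0],[1,0,2,0,0],[1,0,3,0,0],[1,0,3,0,0],[1,0,4,0,0],[1,0,4,0,0],[1,0,4,0,0],[1,0,4,0,0]]'
```

```text
time_s: 8.65
tcp_pos: [0.4575, -0.0552, 0.0323]
ee_rot: [[-0.004, -0.998, -0.062], [0.0, -0.062, 0.998], [-1.0, 0.004, 0.0]]
wrist_force: [0.3, -15.6, 3.4]
gripper_width: 0.999
```

```bash
python3 -m creep '[[1,0,-10,0,0],[1,0,-30,0,0],[1,0,-32,40,0],[1,0,-32,90,0],[1,0,-32,140,0],[1,0,-32,190,0.1],[1,0,-32,225,0.25],[1,0,-32,238,0.40]]'
python3 -m creep '[[0.5,-40,20,0,0.145],[0.5,-85,35,0,0.29],[0.5,-95,80,0,0.435],[0.5,-95,125,0,0.58],[0.5,-95,170,0,0.725],[0.5,-95,215,0,0.87],[0.5,-95,260,0,1.015],[0.5,-95,305,0,1.16]]'
python3 - <<'E'
from h import *
p=capture("side");cv2.imwrite("pics/side3.png",cv2.resize(p["image"][150:370,200:440],None,fx=2.7,fy=2.7));
p=capture("top");cv2.imwrite("pics/top3.png",cv2.resize(p["image"][160:310,130:370],None,fx=3.3,fy=3.3));c=cloud(p)
X,Y,Z=c[...,0],c[...,1],c[...,2]
bm=(X>.33)&(X<.6)&(Y>-.08)&(Y<.1)&(Z>.043)&(Z<.055)
q=c[bm][:,:2].astype(np.float32);print(cv2.minAreaRect(q),q.min(0),q.max(0))
E
```

```text
time_s: 9.45
tcp_pos: [0.4593, -0.087, 0.2749]
ee_rot: [[0.006, -0.892, -0.452], [-0.0, -0.452, 0.892], [-1.0, -0.005, -0.003]]
wrist_force: [0.3, 1.0, -0.8]
gripper_width: 1.001
time_s: 10.25
tcp_pos: [0.3636, 0.2201, 0.2751]
ee_rot: [[0.003, 0.065, -0.998], [0.007, -0.998, -0.065], [-1.0, -0.006, -0.003]]
wrist_force: [1.5, -0.3, -0.7]
gripper_width: 0.505
((0.4537646472454071, 0.019536092877388), (0.16648542881011963, 0.12985974550247192), 3.932865619659424) [ 0.36834142 -0.04914694] [0.5382014  0.08935565]
```

View pics/top3.png

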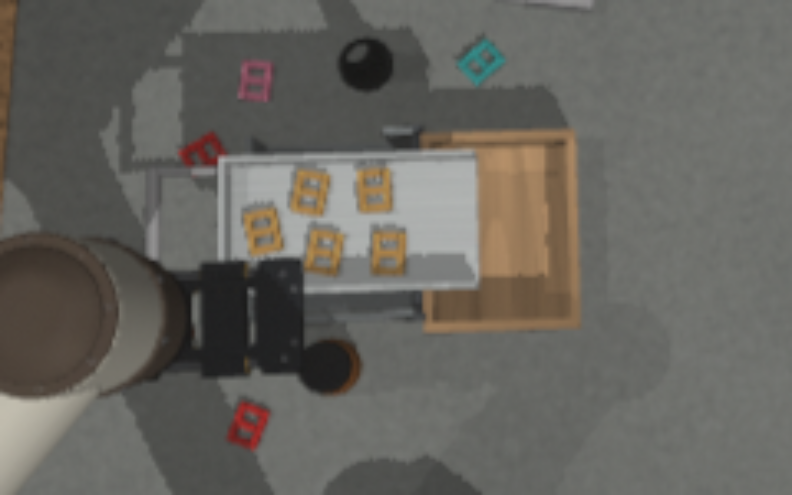

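View pics/side3.png

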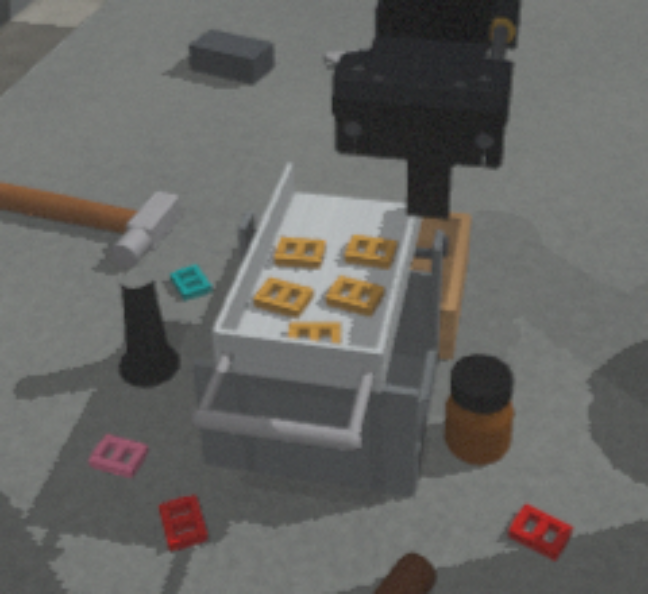

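```bash
python3 -m creep '[[0.5,26,24,0,0],[0.5,52,48,0,0],[0.5,77,70,-20,0],[0.5,77,70,-60,0],[0.5,77,70,-90,0],[0.5,77,70,-110,0],[0.5,77,70,-115,0],[0.5,77,70,-115,0]]'
python3 - <<'E'
from h import *
p=capture("side");cv2.imwrite("pics/side4.png",cv2.resize(p["image"][150:370,200:440],None,fx=2.7,fy=2.7));
p=capture("wrist");cv2.imwrite("pics/wrist4.png",p["image"])
print(mark_of(p,"handle")[:1])
for r in mark_of(p,"handle")[:1]: print(world(p,*r["centre"]))
print(sense()["tcp_pos"])
E
```

```text
time_s: 11.15
tcp_pos: [0.4414, 0.292, 0.1593]
ee_rot: [[0.002, 0.065, -0.998], [0.006, -0.998, -0.065], [-1.0, -0.005, -0.003]]
wrist_force: [0.2, 0.8, 0.5]
gripper_width: 0.5
[]
[0.4420076  0.2930491  0.16118371]
```

View pics/side4.png

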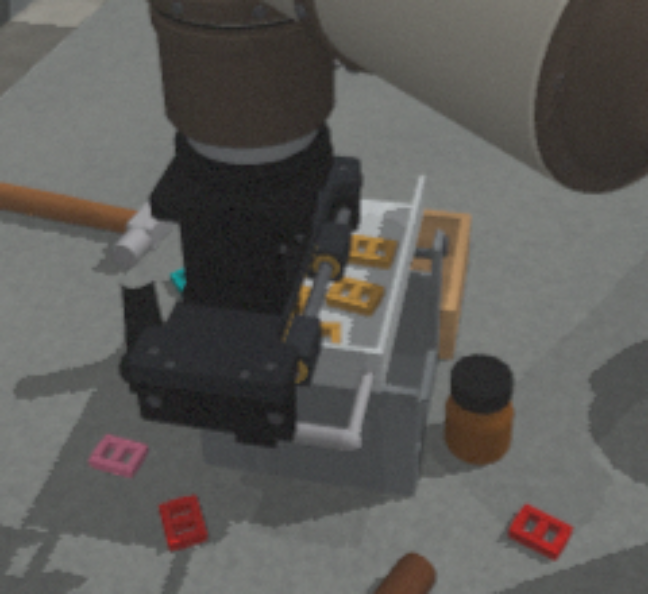

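View pics/wrist4.png

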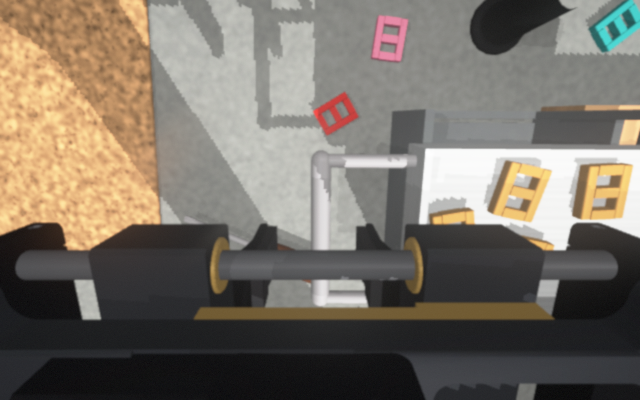

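```bash
python3 -m creep '[[0.5,0,-1,-15,0],[0.5,0,-1,-30,0],[0.5,0,-1,-39,0],[0.5,0,-1,-39,0],[0,0,-1,-39,0],[0,0,-1,-39,0],[0,0,-1,-39,0],[0,0,-1,-39,0]]'
```

```text
time_s: 12.15
tcp_pos: [0.4422, 0.2923, 0.1227]
ee_rot: [[0.006, 0.065, -0.998], [0.01, -0.998, -0.065], [-1.0, -0.009, -0.006]]
wrist_force: [-1.6, -0.4, 0.4]
gripper_width: 0.222
```

```bash
python3 -m creep '[[0,0,0,0,0],[0,0,0,0,0],[0,0,0,0,0],[0,0,0,0,0],[0,0,0,0,0],[0,0,0,0,0],[0,0,0,0,0],[0,0,0,0,0]]'; python3 - <<'E'
import numpy as np
a0=np.arctan2(.01,.205);r=np.hypot(.01,.205);ps=np.deg2rad(3.6)
for th in np.arange(0,1.36,.05):
    dy=r*(np.cos(a0+th)-np.cos(a0));dz=r*(np.sin(a0+th)-np.sin(a0))
    print(round(th,2),np.round(1e3*np.array([-np.sin(ps)*dy,np.cos(ps)*dy,dz]),1))
E
```

```text
time_s: 12.95
tcp_pos: [0.4421, 0.2905, 0.1226]
ee_rot: [[0.005, 0.065, -0.998], [0.006, -0.998, -0.065], [-1.0, -0.006, -0.005]]
wrist_force: [1.9, -4.5, 1.6]
gripper_width: 0.123
0.0 [-0.  0.  0.]
0.05 [ 0.  -0.8 10.2]
0.1 [ 0.1 -2.  20.4]
0.15 [ 0.2 -3.8 30.5]
0.2 [ 0.4 -6.1 40.5]
0.25 [ 0.6 -8.8 50.4]
0.3 [  0.8 -12.1  60.1]
0.35 [  1.  -15.8  69.7]
0.4 [  1.3 -20.   79. ]
0.45 [  1.6 -24.7  88.2]
0.5 [  1.9 -29.8  97.1]
0.55 [  2.2 -35.4 105.7]
0.6 [  2.6 -41.4 114. ]
0.65 [  3.  -47.8 122. ]
0.7 [  3.4 -54.5 129.7]
0.75 [  3.9 -61.7 137.1]
0.8 [  4.4 -69.2 144. ]
0.85 [  4.8 -77.1 150.6]
0.9 [  5.4 -85.2 156.8]
0.95 [  5.9 -93.7 162.6]
1.0 [   6.4 -102.5  167.9]
1.05 [   7.  -111.5  172.8]
1.1 [   7.6 -120.7  177.2]
1.15 [   8.2 -130.1  181.2]
1.2 [   8.8 -139.8  184.7]
1.25 [   9.4 -149.6  187.7]
1.3 [  10.  -159.5  190.2]
1.35 [  10.7 -169.5  192.2]
```

```bash
python3 -m creep '[[0,0,-0.3,5,0],[0,0,-0.8,10,0],[0,0,-2,20,0],[0,0,-4,30,0],[0,0,-6,40,0],[0,1,-9,50,0],[0,1,-12,60,0],[0,1,-12,60,0]]'; python3 - <<'E'
from h import *
p=capture("side");cv2.imwrite("pics/side5.png",cv2.resize(p["image"][150:370,200:440],None,fx=2.7,fy=2.7));
E
```

```text
time_s: 13.75
tcp_pos: [0.4429, 0.2784, 0.1841]
ee_rot: [[0.005, 0.065, -0.998], [0.008, -0.998, -0.065], [-1.0, -0.007, -0.006]]
wrist_force: [-2.5, 1.0, -0.9]
gripper_width: 0.128
```

View pics/side5.png

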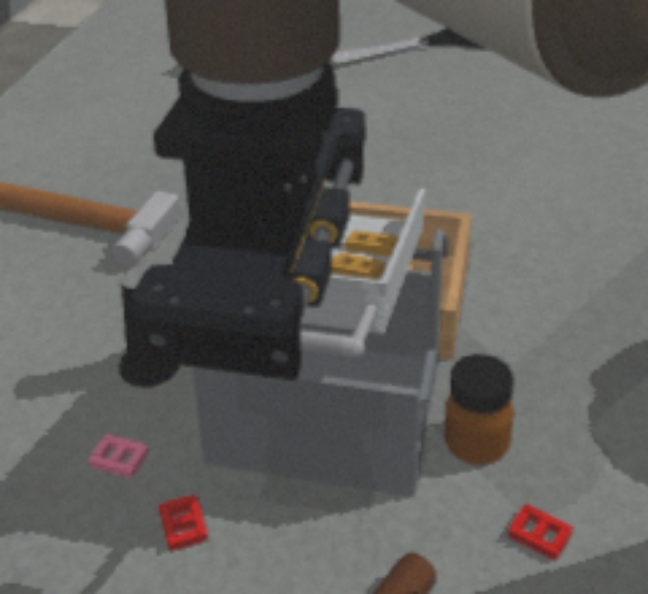

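```bash
python3 -m creep '[[0,0,-2,5,0],[0,0,-4,9,0],[0,0,-8,18,0],[0,1,-12,27,0],[0,1,-17,35,0],[0,1,-20,40,0],[0,1,-23,45,0],[0,1,-23,45,0]]'; python3 - <<'E'
from h import *
p=capture("side");cv2.imwrite("pics/side6.png",cv2.resize(p["image"][100:370,200:440],None,fx=2.2,fy=2.2));
p=capture("top");cv2.imwrite("pics/top6.png",cv2.resize(p["image"][160:310,130:370],None,fx=3.3,fy=3.3));
E
```

```text
time_s: 14.6
tcp_pos: [0.4442, 0.2558, 0.2298]
ee_rot: [[0.007, 0.065, -0.998], [0.01, -0.998, -0.065], [-1.0, -0.009, -0.007]]
wrist_force: [-1.7, 5.1, 0.5]
gripper_width: 0.126
```

View pics/side6.png

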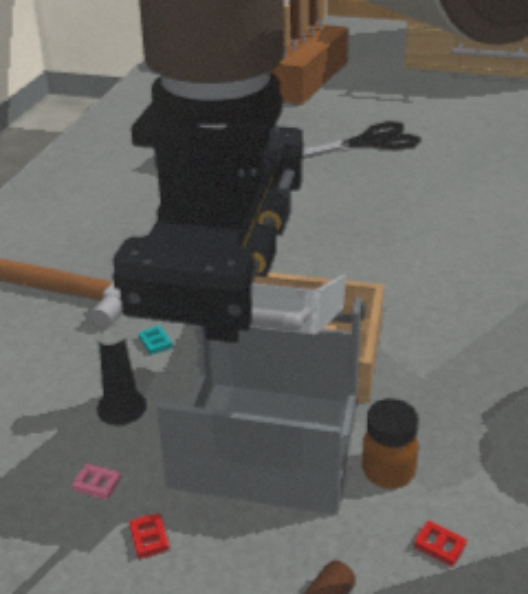

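View pics/top6.png

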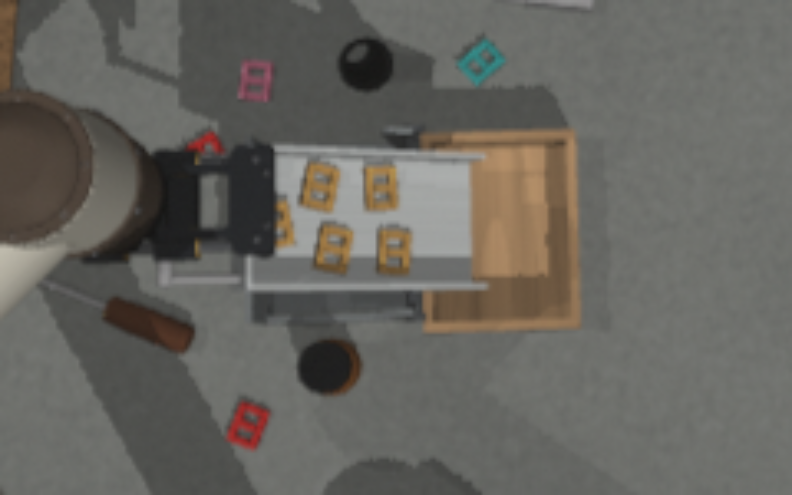

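```bash
python3 -m creep '[[0,0,-3,4,0],[0,0,-6,8,0],[0,1,-9,12,0],[0,1,-12,16,0],[0,1,-16,20,0],[0,2,-19,23,0],[0,2,-19,23,0],[0,2,-19,23,0]]'; python3 - <<'E'
from h import *
p=capture("top");cv2.imwrite("pics/top7.png",cv2.resize(p["image"][160:310,130:370],None,fx=3.3,fy=3.3));
E
```

```text
time_s: 15.5
tcp_pos: [0.4454, 0.2382, 0.2532]
ee_rot: [[0.006, 0.065, -0.998], [0.013, -0.998, -0.065], [-1.0, -0.012, -0.007]]
wrist_force: [-5.9, 8.8, 5.0]
gripper_width: 0.126
```

View pics/top7.png

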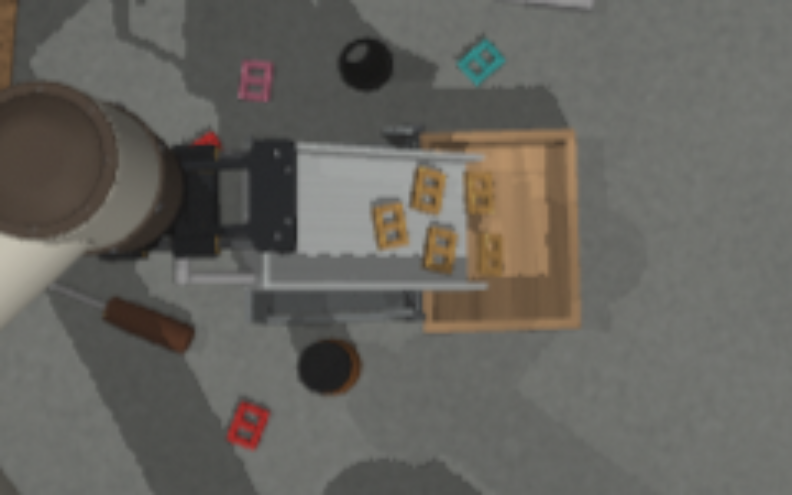

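Slides are sliding (two already at the lip, crop columns 480–490). Hold.

```bash
python3 -m creep '[[0,0,0,0,0],[0,0,0,0,0],[0,0,0,0,0],[0,0,0,0,0],[0,0,0,0,0],[0,0,0,0,0],[0,0,0,0,0],[0,0,0,0,0]]'; python3 - <<'E'
from h import *
p=capture("top");cv2.imwrite("pics/top8.png",cv2.resize(p["image"][160:310,130:370],None,fx=3.3,fy=3.3));
E
```

```text
time_s: 16.35
tcp_pos: [0.4453, 0.2383, 0.2532]
ee_rot: [[0.006, 0.065, -0.998], [0.013, -0.998, -0.065], [-1.0, -0.012, -0.006]]
wrist_force: [-3.0, 4.7, 1.3]
gripper_width: 0.129
```

View pics/top8.png

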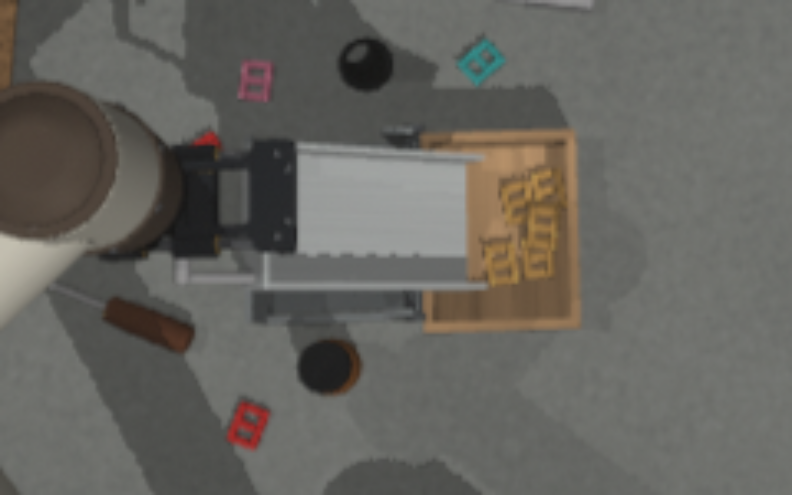

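```bash
python3 -m creep '[[0,0,3,-4,0],[0,0,7,-8,0],[0,-1,13,-16,0],[0,-1,19,-25,0],[0,-1,24,-33,0],[0,-2,29,-42,0],[0,-2,34,-51,0],[0,-2,34,-51,0]]'; python3 -m creep '[[0,0,4,-9,0],[0,0,8,-19,0],[0,-1,11,-29,0],[0,-1,14,-39,0],[0,-1,15,-49,0],[0,-1,16,-59,0],[0,-1,17,-66,0],[0,-1,17,-69,0]]'
```

```text
time_s: 17.2
tcp_pos: [0.4433, 0.2721, 0.2003]
ee_rot: [[0.004, 0.066, -0.998], [0.01, -0.998, -0.066], [-1.0, -0.01, -0.005]]
wrist_force: [-0.5, 1.0, -0.1]
gripper_width: 0.124
time_s: 18.0
tcp_pos: [0.4423, 0.2899, 0.1307]
ee_rot: [[0.004, 0.066, -0.998], [0.011, -0.998, -0.066], [-1.0, -0.011, -0.005]]
wrist_force: [-0.2, 3.4, 0.1]
gripper_width: 0.125
```

Remaining 8 mm down.

```bash
python3 -m creep '[[0,0,0,-3,0],[0,0,0.5,-5,0],[0,0,1,-7,0],[0,0,1,-8,0],[0,0,1,-9,0],[0,0,1,-9,0],[0,0,1,-9,0],[0,0,1,-9,0]]'
```

```text
time_s: 18.8
tcp_pos: [0.4423, 0.2904, 0.1236]
ee_rot: [[0.005, 0.066, -0.998], [0.011, -0.998, -0.066], [-1.0, -0.01, -0.006]]
wrist_force: [-4.6, -0.5, 10.5]
gripper_width: 0.127
```

```bash
python3 -m creep '[[0,0,0,-1,0],[0.2,0,0,-1,0],[0.5,0,0,-1,0],[0.5,0,0,-1,0],[0.5,0,0,-1,0],[0.5,0,0,-1,0],[0.5,0,0,-1,0],[0.5,0,0,-1,0]]'; python3 -m creep '[[0.5,0,0,5,0],[0.5,0,0,20,0],[0.5,0,0,40,0],[0.5,0,0,70,0],[0.5,0,0,110,0],[0.5,0,20,140,0],[0.5,0,50,150,0],[0.5,0,90,150,0]]'; python3 - <<'E'
from h import *
p=capture("side");cv2.imwrite("pics/side9.png",cv2.resize(p["image"][150:370,200:440],None,fx=2.7,fy=2.7));
p=capture("top");cv2.imwrite("pics/top9.png",cv2.resize(p["image"][160:310,130:370],None,fx=3.3,fy=3.3));c=cloud(p)
X,Y,Z=c[...,0],c[...,1],c[...,2]
bm=(X>.33)&(X<.6)&(Y>-.08)&(Y<.1)&(Z>.043)&(Z<.055)
q=c[bm][:,:2].astype(np.float32);print(cv2.minAreaRect(q))
m=(X>.41)&(X<.48)&(Y>.05)&(Y<.2)&(Z>.09)&(Z<.13)
q=c[m];print(np.polyfit(q[:,1],q[:,2],1))
E
```

```text
time_s: 19.6
tcp_pos: [0.4423, 0.2904, 0.1225]
ee_rot: [[0.005, 0.066, -0.998], [0.011, -0.998, -0.066], [-1.0, -0.01, -0.006]]
wrist_force: [-0.2, 0.5, -0.2]
gripper_width: 0.494
time_s: 20.4
tcp_pos: [0.4431, 0.3812, 0.2765]
ee_rot: [[0.009, 0.065, -0.998], [0.016, -0.998, -0.065], [-1.0, -0.015, -0.01]]
wrist_force: [0.9, 0.4, -0.1]
gripper_width: 0.505
((0.45384639501571655, 0.01953757554292679), (0.1667611002922058, 0.12945295870304108), 3.6261768341064453)
[-9.46830698e-05  1.10744575e-01]
```

View pics/top9.png

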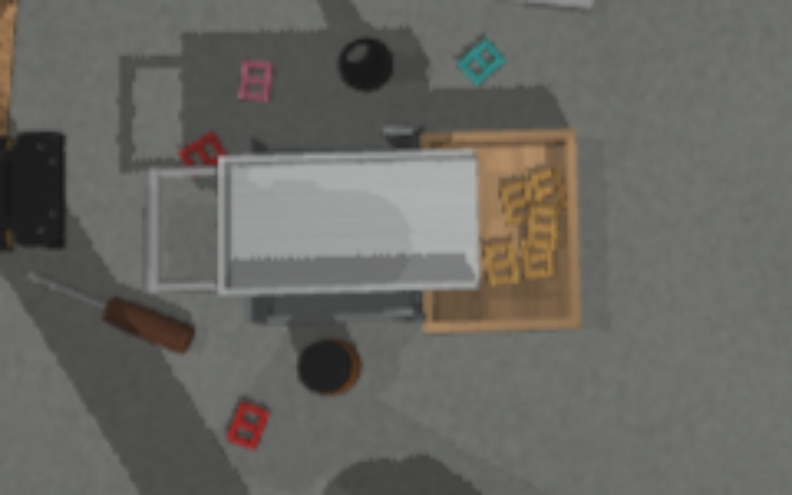

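View pics/side9.png

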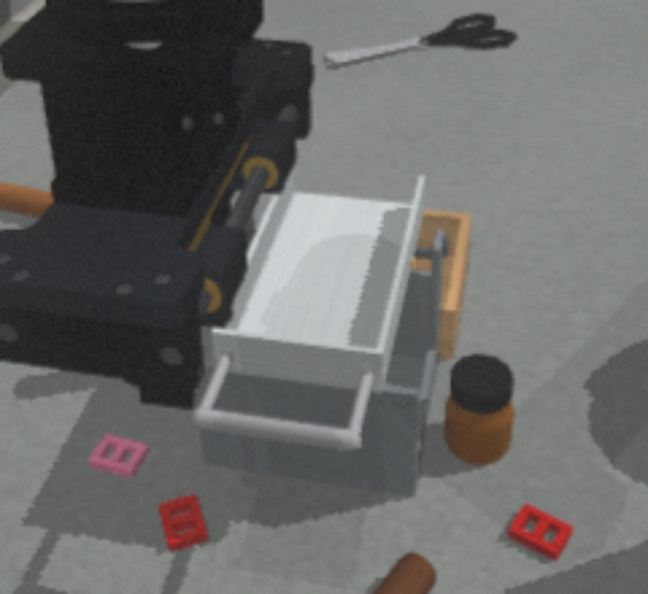

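The tray is level and empty. All five slides lie in the box at crop (500–545, 180–262), and the bystanders look untouched.

```bash
python3 -c "
from station import *
print(finish_job())"
```

```text
the job is handed in; nothing more can be done
None
```

I finished the task and handed the job in at about 20.5 s on the robot's clock; the hand-in reports no verdict.

**What I did**
- I pushed the box with the open fingers until it met the front panel, with about 16 N of contact force.
- I gripped the handle bar and raised the tray along its arc to about 0.69 rad. All five slides slid off into the box without the fingers touching them.
- I lowered the tray at about 0.5 rad/s to its stop, released the handle and moved the arm clear.

**Last checks**
- **Box:** it sits about 3 mm off centre, against the panel, at about 3.6° yaw where the stand measures about 3.5°.
- **Tray:** the floor's slope measures about 0.0001 rad, so it is level.
- **Slides:** all five were visible in the box in the last top picture, in the same places as before the tray was lowered.
- **Bystanders:** I checked them only by eye, and only those within the close-up views. Spool, jar and awl had not moved, nor had the coloured look-alikes. The cup and the weight were outside those last views, and the hammer and shears showed only in part.

No check failed or disagreed, except that the network did not find the handle in the wrist picture. I confirmed that grasp by eye instead.

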